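# Pocket the mini pumpkins on the packing board and lock them in

### The arm

A 6-joint arm with a two-finger parallel gripper is mounted at the origin on the work surface. World frame = base frame: x ahead of the robot, y to its left, z up, the work surface at z = 0. Lengths are in m, angles in rad, forces in N, time in s.
With the tool pointing down it reaches from about 0.275 to 0.725 m from the base axis. Payload 5.6 kg.
Tool frame: the origin (TCP) lies midway between the tips of the shut fingers; the grasp point (between the pads) lies 19 mm behind it; z points along the fingers, y is the line along which they close (so a half turn about z gives the same grasp; the last joint's range is limited). The gripper opens to 85 mm and grips with 20 to 120 N. Pads are 22 mm wide; open, the fingers measure 114 mm over their backs; the gripper's body (76 mm by 85 mm) begins 54 mm behind the grasp point. The pads swing forward as they close: fully open they stand 13 mm farther back than shut.
Start: joints at [1.458, 0.255, 0.108, 0, -1.424, -0.285], TCP at [0.213, 0.507, 0.231] pointing down, gripper open.
Joint ranges: [-2.95, 2.95], [-1.21, 1.97], [-1.09, 1.5], [-2.87, 1.71], [-2.94, -0.07], [-3.05, 3.05]. Speed limits (rad/s): [2.57, 2.57, 3.14, 3.14, 3.14, 3.14].

### API

Orientations are given as [roll, pitch, yaw] about the fixed x, y, z axes, in that order (R = Rz(yaw) Ry(pitch) Rx(roll)).
In Python, from cell import read_state, snapshot, calibration, finish_job gives the robot as it stands. The module is installed in compiled form; this text tells all that it offers.
- The arm moves only by the tool jog_arm, never from a script. Its argument "rows" is a list of rows, each a list of 6 numbers: the shift along the tool's x, y, z each as a share of 0.2 m, from -1 to 1, then the turn, a rotation vector about the tool's x, y, z each as a share of 120 degrees, from -1 to 1. A call has 1 to 8 rows; each row is the pose to reach, as a shift and turn from the pose commanded when the call began, along the tool's axes at that moment; what a row does not reach only later rows make up. A row lasts 1/12 s, in which the tool goes at most 41.7 mm and 7.16 degrees, less where a joint would pass 70% of its speed; a pose out of reach is approached as far as the arm can. A call with a number of a shift or a turn outside -1 to 1 is refused whole. A call with a gripper value outside its range is refused whole. "claw" is the opening, from 0 (shut) to 1 (fully open), set as the call begins (left out, the last holds). The fingers move at their own pace and stop on an object; "grip_force" is the grip in N (left out, the last holds). Time passes only in rows, so rows that repeat a pose let the fingers close. It gives the time, the measured TCP pose, the force, the opening and the grip force at its end, in the units of the state.
- read_state(): the state, without advancing time (a new reading comes with each control period).
- snapshot(name): name is "side" or "top" or "wrist"; returns (picture, depth): 480x640x3 uint8, red, green, blue; 480x640 float32, m along the optical axis (not along the pixel's ray), 0 where there is no reading.
- calibration(name): a dict with "K" (3x3 intrinsics, pixels), "T" (4x4, takes a point from camera to world coordinates). Camera axes: x right, y up, looking along -z (the intrinsics and any distortion apply to the point x, -y, -z); pixel columns grow to the right and rows downward; lengths in m; the calibration is good to about 2 mm. A picture is of the moment at which its call begins: read the wrist's pose just before it. calibration takes no time and is no camera call; for the wrist camera it gives the pose at the moment of the call.
- finish_job(): hands the job in; it is judged then, once.
The state is a dict: "clock": time; "joints": joint angles; "qd": joint speeds; "joint_efforts": joint torques, N m; "position": TCP position; "ee_rot": TCP orientation; "contact_force": force on the tool from outside, world axes, zero at the start; "ft_torque": the same for the moment, N m; "opening": finger opening in m; "grip_force": force on a finger pad.
Only numpy, scipy, OpenCV 4.12 (cv2) and the standard library are available. Lean on these libraries where they do the work, as an engineer would, in place of code of your own. Each camera call takes 0.05 s, during which the arm holds its last target. There are 200 camera calls.

### The job

Slide the three mini pumpkins across the packing board so that each drops into a pocket of its own and sits upright on the pocket's floor; push them, never lift them off the board, as their skin bruises. Then push the black knob of the green rail sideways until the rail is fully home, with its tongues over the pumpkins. Leave the mug, the jar and the brush where they are.

Things in the scene. Friction and masses are not known exactly. Their poses are not given: they have to be found in the camera images.
- board: Light wooden packing board fixed to the table, 280 (x) x 400 (y) x 40 mm high. Origin: centre of its underside, on the table. Its x axis points away from the robot, across the board from the pumpkins to the pockets; y runs along the row of pockets. Three round pockets lie in a row in its far half.
- pocket0 (a point): Centre of the mouth of a round pocket, level with the board's top (40 mm above the table). Pocket 96 mm in diameter, 18 mm deep, flat floor. In the board's frame at x = +65 mm, y = -125 mm.
- pocket1 (a point): Centre of the mouth of a round pocket, level with the board's top (40 mm above the table). Pocket 96 mm in diameter, 18 mm deep, flat floor. In the board's frame at x = +65 mm, y = 0 mm.
- pocket2 (a point): Centre of the mouth of a round pocket, level with the board's top (40 mm above the table). Pocket 96 mm in diameter, 18 mm deep, flat floor. In the board's frame at x = +65 mm, y = 125 mm.
- pumpkin0: Loose squat mini pumpkin, orange, about 0.2 kg. Round, widest 80 mm at 21 mm above its underside, flat foot 60 mm across, 46 mm high plus a thin greenish stalk 14 mm long and 10 mm across. Origin: centre of its underside; z along its stalk. Starts upright on the near half of the board, roughly in front of one of the pockets; any pumpkin may go into any pocket.
- pumpkin1: Loose squat mini pumpkin, yellow-orange, about 0.2 kg. Round, widest 80 mm at 21 mm above its underside, flat foot 60 mm across, 46 mm high plus a thin greenish stalk 14 mm long and 10 mm across. Origin: centre of its underside; z along its stalk. Starts upright on the near half of the board, roughly in front of one of the pockets; any pumpkin may go into any pocket.
- pumpkin2: Loose squat mini pumpkin, red-orange, about 0.2 kg. Round, widest 80 mm at 21 mm above its underside, flat foot 60 mm across, 46 mm high plus a thin greenish stalk 14 mm long and 10 mm across. Origin: centre of its underside; z along its stalk. Starts upright on the near half of the board, roughly in front of one of the pockets; any pumpkin may go into any pocket.
- rail (a joint): Sideways travel of the green rail along the board's +y, in m: near 0 as found (tongues beside the pockets), 0.0625 at its end stop (fully home, a tongue over the far part of each pocket). Rail bar along y at board x = 128 mm; its 3 tongues reach back to x = 83 mm, 18 mm wide, underside 35 mm above the board's top. Takes about 3 N and stays where it is left.
- rail_knob (a point): Point on the axis of the rail's upright black knob, 25 mm above its foot. Knob 22 mm thick, 42 mm high (82 to 124 mm above the table), as found at board x = 0, y = -243 mm, outside the board's -y edge. A 14 mm wide green arm joins it to the rail along the board's +x, 74 to 82 mm above the table. Push the knob along the board's +y.
- mug: Blue mug, 82 mm across, 88 mm high, a bystander. Origin: centre of its underside.
- jar: Amber glass jar with a brass-coloured lid, 76 mm across, 110 mm high, a bystander. Origin: centre of its underside.
- brush: Flat brush with a wooden handle lying on the table, a bystander. Origin: its middle, on the table; x along its handle.

How it is judged:
By the outcome, as a careful person would: the job done as asked, in the order asked, and still so for the second after the job is handed in, with the robot touching nothing.
It also fails if it takes over 67 s, if anything falls off the work surface, if the arm or the gripper's body presses on something with over 40 N, if the wrist force passes 120 N, or if a joint passes its speed limit or range.

## Working session

There is one attempt and no reset: what is moved stays moved. The work goes in short steps, Python scripts to look and compute and a tool call to move; the robot and the scene stay as the last step left them, time stands still between calls to the robot, and variables do not carry over. Pictures are saved under pics/ and viewed, at most 10 in all, crops included, and the job is handed in when it is done.

Besides the shell and the picture viewer there is one more tool, called after "Emit:" by a JSON object that holds its "method" and its "body", one argument or row to a line. jog_arm: Moves the arm, as the interface text tells. Shift numbers are shares of 0.2 m and turn numbers shares of 120 degrees, none past 1 either way. Its arguments: {"type":"object","properties":{"rows":{"type":"array","items":{"type":"array","items":{"type":"number"}}},"claw":{"type":"number"},"grip_force":{"type":"number"}},"required":["rows"]}

```bash
mkdir -p pics
cat > h.py <<'E'
import numpy as np,cv2
from cell import *
def cloud(n):
    p,d=snapshot(n);c=calibration(n);K,T=c["K"],np.array(c["T"])
    v,u=np.mgrid[:480,:640]
    P=np.stack([(u-K[0][2])/K[0][0]*d,-(v-K[1][2])/K[1][1]*d,-d,np.ones_like(d)],-1)@T.T
    P[d==0]=np.nan
    return p,P[...,:3],c
E
python3 - <<'E'
from h import *
s=read_state();print(s)
for n in("top","side"):
    p,P,c=cloud(n);cv2.imwrite(f"pics/{n}0.png",p[...,::-1]);np.save(n,P);np.save(n+"rgb",p);print({k:v for k,v in c.items()})
E
```

```text
{'clock': 0.0, 'joints': array([ 1.45763066e+00,  2.55717655e-01,  1.07000314e-01, -4.52488094e-04,
       -1.42393781e+00, -2.84627183e-01]), 'qd': array([ 0.0007843 ,  0.00066675, -0.00073902,  0.0003162 , -0.00148866,
        0.00161867]), 'joint_efforts': array([ 4.51440690e-05, -3.86632848e+01,  2.37937886e+01,  5.36526203e+00,
       -6.35057862e-03, -1.99625720e-05]), 'position': array([0.21280741, 0.50660761, 0.23041302]), 'ee_rot': array([ 3.13968294e+00, -9.24724839e-05, -3.97859395e-01]), 'contact_force': array([ 0.3889094 , -0.08711258,  0.53594835]), 'ft_torque': array([ 0.0080502 , -0.03561327, -0.00106328]), 'grip_force': 0.0, 'opening': 0.08532761658098398}
{'K': array([[555.90629007,   0.        , 315.53542236],
       [  0.        , 555.90629007, 251.74542921],
       [  0.        ,   0.        ,   1.        ]]), 'T': array([[ 0.0267269 ,  0.98979505, -0.13996938,  0.34484293],
       [-0.99963425,  0.0258851 , -0.00783156,  0.00908129],
       [-0.00412852,  0.14012749,  0.99012486,  1.37532598],
       [ 0.        ,  0.        ,  0.        ,  1.        ]])}
{'K': array([[518.76149822,   0.        , 316.56416453],
       [  0.        , 518.76149822, 244.02400722],
       [  0.        ,   0.        ,   1.        ]]), 'T': array([[-0.995782  ,  0.07055144, -0.05865743,  0.46377991],
       [-0.09173737, -0.77650817,  0.62339339,  0.77879078],
       [-0.00156667,  0.626145  ,  0.77970507,  1.04874728],
       [ 0.        ,  0.        ,  0.        ,  1.        ]])}
```

View pics/top0.png

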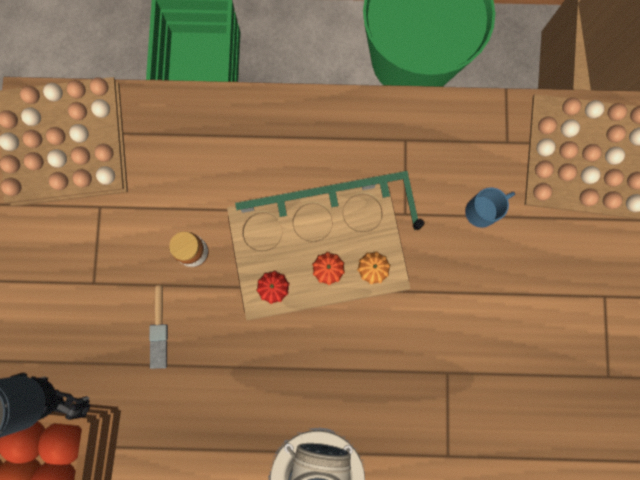

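View pics/side0.png

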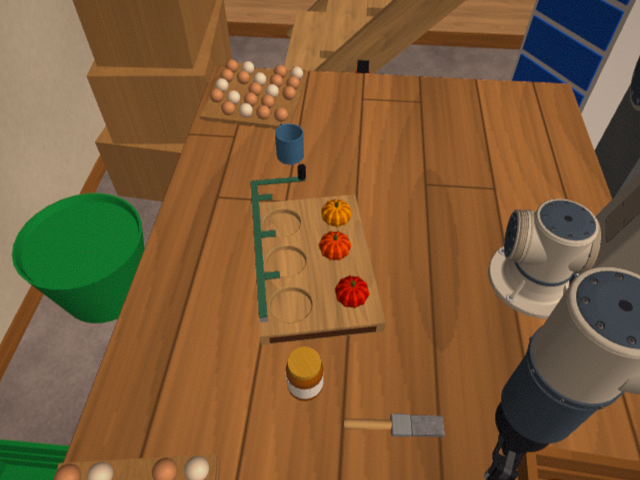

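The top view shows the pockets at about (263,231), (313,222), (363,212). The pumpkins are at (272,287) red, (328,268) red-orange and (374,268) yellow-orange, and the knob is at (418,224). The mug is at (488,208), beyond the knob's outer side.

Run:
```python
from h import *
c=calibration("top");K,T=c["K"],np.array(c["T"])
def at(u,v,z):
    r=T[:3,:3]@np.array([(u-K[0][2])/K[0][0],-(v-K[1][2])/K[1][1],-1]);o=T[:3,3]
    return o+r*(z-o[2])/r[2]
P=np.load("top.npy");rgb=np.load("toprgb.npy");
z=P[...,2];X,Y=P[...,0],P[...,1]
reg=(X>.2)&(X<.75)&(abs(Y)<.35)
m=reg&(z>.034)&(z<.046)
n,l,st,ce=cv2.connectedComponentsWithStats(m.astype(np.uint8));k=1+st[1:,4].argmax();m=l==k
print("board z",np.median(z[m]),m.sum())
pts=np.stack([X[m],Y[m]],-1).astype(np.float32)
R=cv2.minAreaRect(pts*1000);print(R,cv2.boxPoints(R))
for u,v in[(263,231),(313,222),(363,212)]:print("pocket",at(u,v,.03))
hsv=cv2.cvtColor(rgb,cv2.COLOR_RGB2HSV)
for u,v in[(272,287),(328,268),(374,268)]:
    s=np.zeros(z.shape,bool);s[v-22:v+23,u-22:u+23]=1
    q=s&(hsv[...,1]>215)&(hsv[...,0]<28)
    (cx,cy),r=cv2.minEnclosingCircle(np.argwhere(q)[:,::-1].astype(np.float32))
    t=s&(z>.08); print("pk",at(cx,cy,.061),r,"px",cx,cy,"top",np.nanmax(np.where(s,z,np.nan)),np.median(X[t]),np.median(Y[t]), t.sum(), X[s&(z>.06)].mean(),Y[s&(z>.06)].mean())
s=np.zeros(z.shape,bool);s[215:236,405:432]=1;s&=(rgb.max(-1)<60)
print("knob",s.sum(),z[s].max(),np.nanmean(P[s&(z>.11)],0))
s=np.zeros(z.shape,bool);s[185:235,460:520]=1;s&=(z>.06);print("mug",X[s].min(),X[s].max(),Y[s].min(),Y[s].max())
b=cv2.resize(rgb[160:330,215:435],None,fx=3.5,fy=3.5,interpolation=cv2.INTER_CUBIC);cv2.imwrite("pics/crop.png",b[...,::-1])
```

```text
board z 0.040673623939268655 11343
((545.4014892578125, 16.014129638671875), (280.0052185058594, 404.368896484375), 12.365365028381348) [[ 365.3499   183.52744]
 [ 451.94342 -211.46088]
 [ 725.45306 -151.49918]
 [ 638.85956  243.48914]]
pocket [0.5831344  0.15019568 0.03      ]
pocket [0.60882562 0.0279423  0.03      ]
pocket [ 0.63713385 -0.09474692  0.03      ]
pk [0.46846115 0.1271305  0.061     ] 7.648629188537598 px 269.5 276.5 top 0.10229141057417457 0.4437570385045861 0.11862117215072107 490 0.4436409188064839 0.11741965980908552
pk [1.15965779 0.84368667 0.061     ] 0.0 px 0.0 0.0 top 0.10542898145612356 0.49211759665113336 -0.0108472871514779 471 0.49104721349013264 -0.010973121059565057
pk [1.15965779 0.84368667 0.061     ] 0.0 px 0.0 0.0 top 0.10430826789583114 0.4957329083379647 -0.11805306259628605 468 0.4953081786647096 -0.11709496915350198
knob 77 0.13120446342706815 [ 0.59394296 -0.21464818  0.12301905]
mug 0.6112117492753231 0.6941623744981351 -0.45563101323677263 -0.35051630919350035
```

View pics/crop.png

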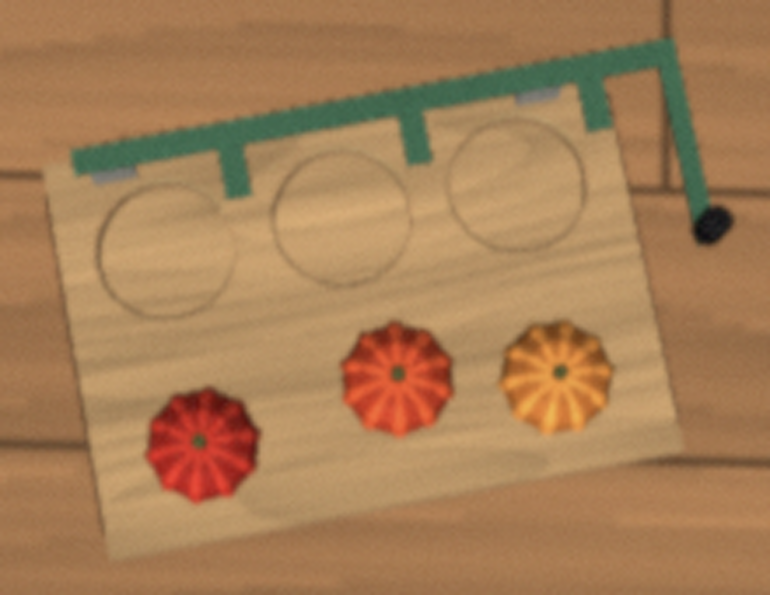

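The crop shows the same layout, with pocket centres at about (166,251), (342,219) and (516,185) and stalks at (199,441), (398,374) and (560,372). All of them fit the board frame to about 2 mm.

Plan: hold the fingers about half open as a V-shaped pusher, with tool x along board x.

```bash
cat > go.py <<'E'
# usage: go.py bx by z(mm) ... -> shares for each target from the current pose; also yaw share
import sys
from h import *
from scipy.spatial.transform import Rotation as Ro
th=np.radians(12.37);B=Ro.from_euler('z',th).as_matrix();O=np.array([.5454,.0160,0])
s=read_state();R=Ro.from_euler('xyz',s["ee_rot"]);G=Ro.from_euler('xyz',[np.pi,0,th])
b=B.T@(s["position"]-O)*1000
print("t",round(s["clock"],2),"board mm",b.round(1),"F",s["contact_force"].round(1),"open",round(s["opening"],3),"turn",((R.inv()*G).as_rotvec()/np.radians(120)).round(4))
a=np.array([float(x) for x in sys.argv[1:]]).reshape(-1,3)
for t in a: print(t,(R.inv().apply(B@(t/1000)+O-s["position"])/.2).round(4))
E
python3 go.py -140 121.4 231
```

```text
t 0.1 board mm [-219.7  550.5  230.5] F [-0.2 -0.5 -0.1] open 0.086 turn [ 8.00e-04  2.00e-04 -2.93e-01]
[-140.   121.4  231. ] [ 1.5617  1.5245 -0.    ]
```

Emit:
{"method": "jog_arm", "body": {
  "rows": [
    [0.78, 0.76, 0, 0, 0, -0.293],
    [0.78, 0.76, 0, 0, 0, -0.293],
    [0.78, 0.76, 0, 0, 0, -0.293],
    [0.78, 0.76, 0, 0, 0, -0.293],
    [0.78, 0.76, 0, 0, 0, -0.293],
    [0.78, 0.76, 0, 0, 0, -0.293],
    [0.78, 0.76, 0, 0, 0, -0.293],
    [0.78, 0.76, 0, 0, 0, -0.293]
  ],
  "claw": 0.55
}}

```text
clock: 0.77
position: [0.2981, 0.3062, 0.2313]
ee_rot: [-3.141, 0.0, 0.214]
contact_force: [0.5, 0.9, -0.2]
opening: 0.0468
grip_force: 0.0
```

```bash
python3 go.py -145 121.4 231 -145 121.4 100
```

```text
t 0.77 board mm [-179.4  336.4  231.3] F [ 0.5  0.9 -0.2] open 0.047 turn [-0.0002  0.     -0.0011]
[-145.   121.4  231. ] [1.7470e-01 1.0747e+00 9.0000e-04]
[-145.   121.4  100. ] [0.1747 1.0749 0.6559]
```

Emit:
{"method": "jog_arm", "body": {
  "rows": [
    [0.17, 1, 0, 0, 0, -0.001],
    [0.17, 1, 0, 0, 0, -0.001],
    [0.17, 1, 0, 0, 0, -0.001],
    [0.17, 1, 0, 0, 0, -0.001],
    [0.17, 1, 0, 0, 0, -0.001],
    [0.17, 1, 0.4, 0, 0, -0.001],
    [0.17, 1, 0.4, 0, 0, -0.001],
    [0.17, 1, 0.4, 0, 0, -0.001]
  ]
}}

```text
clock: 1.43
position: [0.369, 0.1158, 0.144]
ee_rot: [3.138, 0.015, 0.215]
contact_force: [-1.1, -0.5, -1.4]
opening: 0.047
grip_force: 0.0
```

```bash
python3 go.py -145 121.4 120 -145 121.4 46
```

```text
t 1.43 board mm [-150.9  135.3  144. ] F [-1.1 -0.5 -1.4] open 0.047 turn [ 0.0018  0.007  -0.0005]
[-145.   121.4  120. ] [0.0314 0.0691 0.1197]
[-145.   121.4   46. ] [0.0368 0.0677 0.4896]
```

Emit:
{"method": "jog_arm", "body": {
  "rows": [
    [0.03, 0.07, 0.2, 0, 0, 0],
    [0.03, 0.07, 0.35, 0, 0, 0],
    [0.03, 0.07, 0.4, 0, 0, 0],
    [0.03, 0.07, 0.4, 0, 0, 0],
    [0.03, 0.07, 0.4, 0, 0, 0]
  ]
}}

```text
clock: 1.85
position: [0.3841, 0.1074, 0.0725]
ee_rot: [3.141, -0.001, 0.22]
contact_force: [-0.5, -0.5, 0.1]
opening: 0.0471
grip_force: 0.0
```

```bash
python3 - <<'E'
from h import *
for n in("wrist","side"):
    p,_=snapshot(n);cv2.imwrite(f"pics/{n}1.png",p[...,::-1] if n=="wrist" else cv2.resize(p[150:390,200:440],(600,600))[...,::-1])
E
python3 go.py -145 121.4 46 -52 125 46 17 125 46
```

```text
t 1.95 board mm [-137.6  124.    73.2] F [0.2 0.1 0.6] open 0.047 turn [-0.0004 -0.0016  0.0017]
[-145.   121.4   46. ] [-0.0377  0.0129  0.1359]
[-52. 125.  46.] [ 0.4274 -0.0034  0.1375]
[ 17. 125.  46.] [ 0.7724 -0.0022  0.1386]
```

View pics/side1.png

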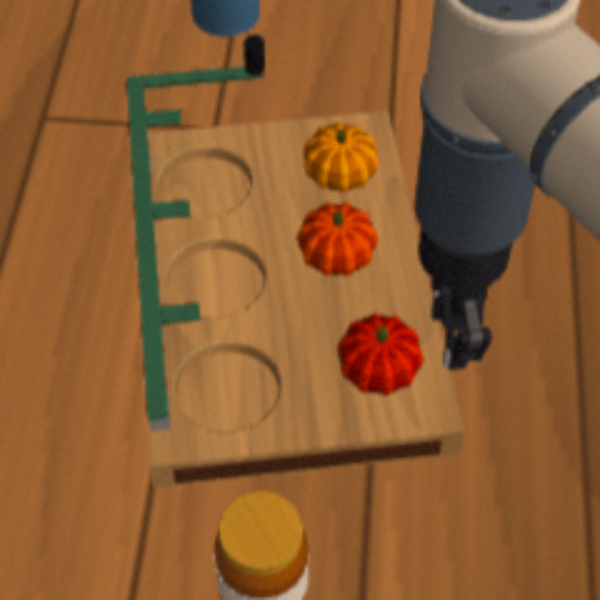

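The gripper, at about (465,340) in the crop, is just behind the red pumpkin at (380,355) and clear of it. I'll lower it.

Emit:
{"method": "jog_arm", "body": {
  "rows": [
    [-0.04, 0.013, 0.06, 0, 0, 0],
    [-0.04, 0.013, 0.136, 0, 0, 0],
    [-0.04, 0.013, 0.136, 0, 0, 0],
    [-0.04, 0.013, 0.136, 0, 0, 0]
  ]
}}

```text
clock: 2.28
position: [0.3763, 0.1023, 0.0452]
ee_rot: [-3.142, -0.001, 0.219]
contact_force: [0.1, -0.7, 0.0]
opening: 0.0469
grip_force: 0.0
```

```bash
python3 go.py -60 123 46 17 125 46
```

```text
t 2.28 board mm [-146.7  120.6   45.2] F [ 0.1 -0.7  0. ] open 0.047 turn [-0.     -0.0005  0.0014]
[-60. 123.  46.] [ 0.4335 -0.011  -0.0037]
[ 17. 125.  46.] [ 0.8185 -0.0199 -0.0033]
```

Emit:
{"method": "jog_arm", "body": {
  "rows": [
    [0.05, 0, 0, 0, 0, 0],
    [0.1, 0, 0, 0, 0, 0],
    [0.15, -0.005, 0, 0, 0, 0],
    [0.2, -0.005, 0, 0, 0, 0],
    [0.25, -0.007, 0, 0, 0, 0],
    [0.3, -0.01, 0, 0, 0, 0],
    [0.35, -0.01, 0, 0, 0, 0],
    [0.4, -0.01, 0, 0, 0, 0]
  ]
}}

```text
clock: 2.95
position: [0.4542, 0.1211, 0.044]
ee_rot: [3.141, 0.001, 0.218]
contact_force: [-3.2, -0.1, 3.5]
opening: 0.0468
grip_force: 2.2
```

Emit:
{"method": "jog_arm", "body": {
  "rows": [
    [0.04, 0, 0, 0, 0, 0],
    [0.08, 0, 0, 0, 0, 0],
    [0.12, -0.003, 0, 0, 0, 0],
    [0.16, -0.005, 0, 0, 0, 0],
    [0.2, -0.007, 0, 0, 0, 0],
    [0.24, -0.01, 0, 0, 0, 0],
    [0.27, -0.01, 0, 0, 0, 0],
    [0.3, -0.01, 0, 0, 0, 0]
  ]
}}

```text
clock: 3.62
position: [0.5125, 0.1364, 0.0441]
ee_rot: [-3.141, -0.001, 0.218]
contact_force: [0.3, 0.7, -0.6]
opening: 0.0471
grip_force: 0.0
```

```bash
python3 - <<'E'
from h import *
p,_=snapshot("side");cv2.imwrite(f"pics/s2.png",cv2.resize(p[150:390,200:440],(600,600))[...,::-1])
E
python3 go.py 17 125 46
```

```text
t 3.67 board mm [ -5.  124.7  44.2] F [2.6 0.7 0.4] open 0.047 turn [-0.0001 -0.0012  0.0012]
[ 17. 125.  46.] [ 0.11   -0.0011 -0.0085]
```

View pics/s2.png

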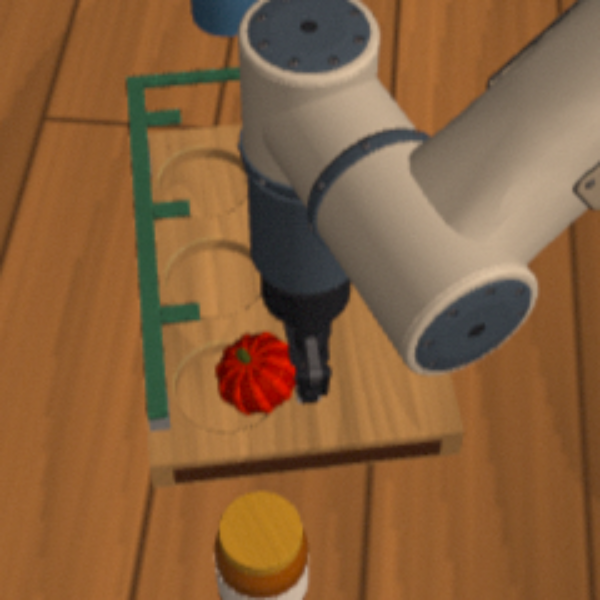

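The pumpkin, at (257,372), is tipping into its pocket at the near rim. I'll keep pushing slowly.

Emit:
{"method": "jog_arm", "body": {
  "rows": [
    [0.02, 0, -0.005, 0, 0, 0],
    [0.04, 0, -0.01, 0, 0, 0],
    [0.055, 0, -0.01, 0, 0, 0],
    [0.07, 0, -0.01, 0, 0, 0],
    [0.085, 0, -0.01, 0, 0, 0],
    [0.1, 0, -0.01, 0, 0, 0],
    [0.11, 0, -0.01, 0, 0, 0],
    [0.11, 0, -0.01, 0, 0, 0]
  ]
}}

```text
clock: 4.33
position: [0.5334, 0.1408, 0.046]
ee_rot: [3.142, -0.0, 0.218]
contact_force: [-0.5, -0.9, -0.8]
opening: 0.0467
grip_force: 0.5
```

```bash
cat > look.py <<'E'
import sys
from h import *
from scipy.spatial.transform import Rotation as Ro
# red/orange pixels per camera: board-frame height stats near each pocket
B=Ro.from_euler('z',np.radians(12.37)).as_matrix();O=np.array([.5454,.0160,0])
for n in("side","top"):
    p,P,c=cloud(n);cv2.imwrite(f"pics/{sys.argv[1]}{n}.png",p[...,::-1] if n=="top" else cv2.resize(p[150:390,200:440],(600,600))[...,::-1])
    h=cv2.cvtColor(p,cv2.COLOR_RGB2HSV);Q=(P-O)@B*1000
    q=(abs(Q[...,0])<150)&(abs(Q[...,1])<200)&(h[...,1]>170)&((h[...,0]<25)|(h[...,0]>170))&(Q[...,2]>40)
    k,l,st,ce=cv2.connectedComponentsWithStats(q.astype(np.uint8))
    for i in range(1,k):
        if st[i,4]>60: m=l==i;print(n,st[i,4],"mean",Q[m].mean(0).round(1),"ztop",np.percentile(Q[m][:,2],[50,98]).round(1),"x",np.percentile(Q[m][:,0],[2,98]).round(1),"y",np.percentile(Q[m][:,1],[2,98]).round(1))
E
python3 look.py a; python3 go.py
```

```text
side 785 mean [ 59.  137.6  72.2] ztop [73.4 88.3] x [30.2 90.5] y [ 98.2 163.3]
top 723 mean [-60.1 -14.5  81.1] ztop [81.8 89.9] x [-91.3 -27.3] y [-47.1  17.7]
top 647 mean [ -77.3 -119.4   81. ] ztop [81.8 88.9] x [-109.7  -46.2] y [-151.3  -88.5]
t 4.43 board mm [ 14.8 124.5  46. ] F [-0.5 -0.  -0.2] open 0.047 turn [-0.     -0.0002  0.001 ]
```

View pics/aside.png

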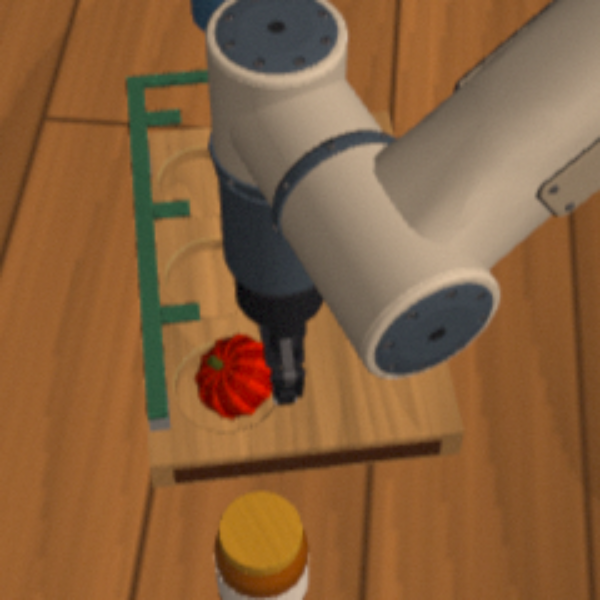

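The pumpkin is still tilted, with its rear foot on the near rim and its stalk at (213,362). I'll push a bit further.

Emit:
{"method": "jog_arm", "body": {
  "rows": [
    [0.01, 0, 0, 0, 0, 0],
    [0.02, 0, 0, 0, 0, 0],
    [0.03, 0, 0, 0, 0, 0],
    [0.04, 0, 0, 0, 0, 0],
    [0.05, 0, 0, 0, 0, 0],
    [0.055, 0, 0, 0, 0, 0],
    [0.055, 0, 0, 0, 0, 0]
  ]
}}

```text
clock: 5.02
position: [0.544, 0.1432, 0.046]
ee_rot: [-3.142, -0.0, 0.218]
contact_force: [-1.8, -0.3, -0.4]
opening: 0.0473
grip_force: 0.7
```

```bash
python3 look.py b; python3 go.py
```

```text
side 782 mean [ 69.8 137.8  72.3] ztop [73.3 89.8] x [ 40.9 100.9] y [ 97.5 163.7]
top 722 mean [-60.3 -14.4  81.2] ztop [82. 90.] x [-91.6 -27.8] y [-47.   17.7]
top 641 mean [ -77.5 -119.4   81.4] ztop [82.  89.1] x [-109.8  -46.8] y [-151.1  -88.1]
t 5.12 board mm [ 25.8 124.5  46.1] F [-1.3 -1.7 -0.3] open 0.047 turn [-0.     -0.0002  0.001 ]
```

Its foot should have cleared the rim by now, so its bulge is probably hung up on the fingertips. I'll back off.

Emit:
{"method": "jog_arm", "body": {
  "rows": [
    [-0.03, 0, 0, 0, 0, 0],
    [-0.08, 0, 0, 0, 0, 0],
    [-0.15, 0, 0, 0, 0, 0],
    [-0.2, 0, 0, 0, 0, 0],
    [-0.2, 0, 0, 0, 0, 0]
  ]
}}

```text
clock: 5.53
position: [0.503, 0.1341, 0.0463]
ee_rot: [-3.141, 0.0, 0.218]
contact_force: [-0.9, 0.3, -0.6]
opening: 0.0467
grip_force: 0.0
```

```bash
python3 look.py c; python3 go.py
```

```text
side 828 mean [ 56.3 135.7  62.9] ztop [64.9 74.5] x [22.1 90.5] y [ 98.3 163.2]
top 722 mean [-60.3 -14.4  81.2] ztop [81.9 90.1] x [-91.6 -27.5] y [-46.8  17.7]
top 647 mean [ -77.6 -119.2   81.3] ztop [81.9 89.3] x [-109.7  -46.8] y [-150.9  -88.3]
t 5.63 board mm [-14.1 124.5  46.6] F [ 0.2 -0.2  0.3] open 0.047 turn [-0.0001 -0.0007  0.0012]
```

It dropped: its top is now at 74 mm, against about 90 mm for the others. Next is the middle pumpkin.

```bash
python3 go.py -60 124 125 -120 -14.5 125 -120 -14.5 46
```

```text
t 5.63 board mm [-14.1 124.5  46.6] F [ 0.2 -0.2  0.3] open 0.047 turn [-0.0001 -0.0007  0.0012]
[-60. 124. 125.] [-0.2288  0.002  -0.3925]
[-120.   -14.5  125. ] [-0.5306  0.6938 -0.3931]
[-120.   -14.5   46. ] [-0.5311  0.6939  0.0019]
```

Emit:
{"method": "jog_arm", "body": {
  "rows": [
    [-0.1, 0, -0.15, 0, 0, 0],
    [-0.23, 0, -0.3, 0, 0, 0],
    [-0.4, 0, -0.39, 0, 0, 0],
    [-0.53, 0.15, -0.39, 0, 0, 0],
    [-0.53, 0.35, -0.39, 0, 0, 0],
    [-0.53, 0.55, -0.39, 0, 0, 0],
    [-0.53, 0.69, -0.39, 0, 0, 0],
    [-0.53, 0.69, -0.39, 0, 0, 0]
  ]
}}

```text
clock: 6.3
position: [0.4321, -0.0267, 0.1245]
ee_rot: [3.141, -0.001, 0.214]
contact_force: [0.2, -0.2, 0.4]
opening: 0.0474
grip_force: 0.0
```

Emit:
{"method": "jog_arm", "body": {
  "rows": [
    [0, 0, 0, 0, 0, 0],
    [0, 0, 0.15, 0, 0, 0],
    [0, 0, 0.3, 0, 0, 0],
    [0, 0, 0.39, 0, 0, 0],
    [0, 0, 0.39, 0, 0, 0],
    [0, 0, 0.39, 0, 0, 0]
  ]
}}

```text
clock: 6.8
position: [0.431, -0.0227, 0.046]
ee_rot: [3.141, 0.002, 0.219]
contact_force: [-0.0, -0.5, 1.0]
opening: 0.0471
grip_force: 0.0
```

```bash
python3 go.py -104 -14.5 46 -50 -7 46 24 0 46
```

```text
t 6.8 board mm [-120.1  -13.3   46. ] F [-0.  -0.5  1. ] open 0.047 turn [0.0003 0.0007 0.0017]
[-104.   -14.5   46. ] [ 0.0803  0.0065 -0.0001]
[-50.  -7.  46.] [ 0.3504 -0.03   -0.0006]
[24.  0. 46.] [ 0.7205 -0.0637 -0.0011]
```

Emit:
{"method": "jog_arm", "body": {
  "rows": [
    [0.05, 0.005, 0, 0, 0, 0],
    [0.1, 0, 0, 0, 0, 0],
    [0.15, -0.005, 0, 0, 0, 0],
    [0.2, -0.01, 0, 0, 0, 0],
    [0.25, -0.015, 0, 0, 0, 0],
    [0.3, -0.021, 0, 0, 0, 0],
    [0.35, -0.027, 0, 0, 0, 0],
    [0.4, -0.033, 0, 0, 0, 0]
  ]
}}

```text
clock: 7.47
position: [0.5086, 0.0008, 0.0461]
ee_rot: [3.141, 0.0, 0.218]
contact_force: [-2.0, -0.5, 2.0]
opening: 0.0472
grip_force: 1.4
```

Emit:
{"method": "jog_arm", "body": {
  "rows": [
    [0.04, -0.006, 0, 0, 0, 0],
    [0.08, -0.012, 0, 0, 0, 0],
    [0.12, -0.018, 0, 0, 0, 0],
    [0.16, -0.024, 0, 0, 0, 0],
    [0.19, -0.027, 0, 0, 0, 0],
    [0.22, -0.029, 0, 0, 0, 0],
    [0.25, -0.03, 0, 0, 0, 0],
    [0.28, -0.031, 0, 0, 0, 0]
  ]
}}

```text
clock: 8.13
position: [0.5612, 0.0188, 0.046]
ee_rot: [-3.142, 0.001, 0.218]
contact_force: [-1.5, -0.8, 0.7]
opening: 0.047
grip_force: 1.0
```

```bash
python3 go.py 25 0 46; python3 look.py d
```

```text
t 8.13 board mm [16.1 -0.7 46. ] F [-1.5 -0.8  0.7] open 0.047 turn [-0.      0.0003  0.001 ]
[25.  0. 46.] [ 0.0447 -0.0033 -0.0002]
side 677 mean [59.3 13.9 72.4] ztop [74.4 92. ] x [30.5 90.1] y [-25.4  39.2]
side 828 mean [ 56.4 136.1  62.9] ztop [65.1 74.5] x [22.3 90.5] y [ 98.7 163.4]
top 643 mean [ -77.6 -119.3   81.5] ztop [82.3 89.7] x [-109.7  -46.9] y [-150.6  -88.4]
```

Emit:
{"method": "jog_arm", "body": {
  "rows": [
    [0.015, 0, 0, 0, 0, 0],
    [0.03, -0.003, 0, 0, 0, 0],
    [0.04, -0.003, 0, 0, 0, 0],
    [0.045, -0.003, 0, 0, 0, 0],
    [0.0, -0.003, 0, 0, 0, 0],
    [-0.08, -0.003, 0, 0, 0, 0],
    [-0.16, -0.003, 0, 0, 0, 0],
    [-0.16, -0.003, 0, 0, 0, 0]
  ]
}}

```text
clock: 8.9
position: [0.5267, 0.0118, 0.046]
ee_rot: [-3.141, 0.001, 0.217]
contact_force: [-0.1, 0.4, -0.4]
opening: 0.0469
grip_force: 0.0
```

```bash
python3 look.py e; python3 go.py -60 0 125 -140 -119.5 125 -140 -119.5 46
```

```text
side 714 mean [54.2 10.8 63.5] ztop [65.5 76.3] x [19.9 87.9] y [-26.6  36.7]
side 827 mean [ 56.2 135.7  62.8] ztop [64.7 74.6] x [22.  90.6] y [ 98.2 162.9]
top 654 mean [ -77.7 -119.3   81.1] ztop [81.5 89.4] x [-109.7  -46.1] y [-151.7  -88.3]
t 9.0 board mm [-16.4  -0.2  46.5] F [ 0.3 -0.2 -0.2] open 0.047 turn [-0.     -0.0005  0.0011]
[-60.   0. 125.] [-0.2173 -0.0013 -0.3927]
[-140.  -119.5  125. ] [-0.6186  0.5953 -0.3932]
[-140.  -119.5   46. ] [-0.6191  0.5953  0.0018]
```

The second one has dropped too. Now the third.

Emit:
{"method": "jog_arm", "body": {
  "rows": [
    [-0.1, 0, -0.15, 0, 0, 0],
    [-0.23, 0, -0.3, 0, 0, 0],
    [-0.4, 0, -0.39, 0, 0, 0],
    [-0.55, 0.1, -0.39, 0, 0, 0],
    [-0.62, 0.28, -0.39, 0, 0, 0],
    [-0.62, 0.46, -0.39, 0, 0, 0],
    [-0.62, 0.595, -0.39, 0, 0, 0],
    [-0.62, 0.595, -0.39, 0, 0, 0]
  ]
}}

```text
clock: 9.67
position: [0.4354, -0.134, 0.1245]
ee_rot: [3.14, -0.001, 0.215]
contact_force: [-0.1, -0.6, -0.5]
opening: 0.0471
grip_force: 0.0
```

Emit:
{"method": "jog_arm", "body": {
  "rows": [
    [0, 0, 0, 0, 0, 0],
    [0, 0, 0.15, 0, 0, 0],
    [0, 0, 0.3, 0, 0, 0],
    [0, 0, 0.39, 0, 0, 0],
    [0, 0, 0.39, 0, 0, 0],
    [0, 0, 0.39, 0, 0, 0]
  ]
}}

```text
clock: 10.17
position: [0.4342, -0.1301, 0.046]
ee_rot: [3.142, 0.002, 0.219]
contact_force: [-0.0, -0.7, 0.6]
opening: 0.0469
grip_force: 0.0
```

```bash
python3 go.py -122 -119.5 46 -50 -122 46 25 -125 46
```

```text
t 10.17 board mm [-139.9 -118.8   46. ] F [-0.  -0.7  0.6] open 0.047 turn [0.     0.0008 0.0017]
[-122.  -119.5   46. ] [ 0.0896  0.0036 -0.0001]
[ -50. -122.   46.] [ 0.4496  0.0173 -0.0007]
[  25. -125.   46.] [ 0.8245  0.0336 -0.0013]
```

Emit:
{"method": "jog_arm", "body": {
  "rows": [
    [0.05, 0.003, 0, 0, 0, 0],
    [0.1, 0.003, 0, 0, 0, 0],
    [0.15, 0.005, 0, 0, 0, 0],
    [0.2, 0.007, 0, 0, 0, 0],
    [0.25, 0.01, 0, 0, 0, 0],
    [0.3, 0.013, 0, 0, 0, 0],
    [0.35, 0.016, 0, 0, 0, 0],
    [0.4, 0.018, 0, 0, 0, 0]
  ]
}}

```text
clock: 10.83
position: [0.5141, -0.1168, 0.0461]
ee_rot: [3.142, 0.0, 0.218]
contact_force: [-3.4, -0.5, 3.6]
opening: 0.0467
grip_force: 2.4
```

Emit:
{"method": "jog_arm", "body": {
  "rows": [
    [0.05, 0.003, 0, 0, 0, 0],
    [0.1, 0.006, 0, 0, 0, 0],
    [0.15, 0.009, 0, 0, 0, 0],
    [0.2, 0.012, 0, 0, 0, 0],
    [0.25, 0.015, 0, 0, 0, 0],
    [0.29, 0.015, 0, 0, 0, 0],
    [0.32, 0.015, 0, 0, 0, 0],
    [0.35, 0.015, 0, 0, 0, 0]
  ]
}}

```text
clock: 11.5
position: [0.5827, -0.1044, 0.0458]
ee_rot: [-3.141, 0.001, 0.218]
contact_force: [-2.4, -0.5, 2.1]
opening: 0.0471
grip_force: 1.3
```

```bash
python3 go.py 25 -125 46; python3 look.py f
```

```text
t 11.5 board mm [  10.6 -125.6   45.8] F [-2.4 -0.5  2.1] open 0.047 turn [-0.0001  0.0003  0.001 ]
[  25. -125.   46.] [ 0.0719 -0.0028 -0.0012]
side 591 mean [  53.6 -108.2   71.9] ztop [73.4 96.9] x [24.8 85.3] y [-149.6  -83.8]
side 714 mean [54.3 10.8 63.6] ztop [65.5 76.4] x [19.9 87.9] y [-26.3  36.6]
side 823 mean [ 56.3 135.8  63. ] ztop [64.9 74.9] x [22.2 90.5] y [ 97.9 162.9]
top 462 mean [ 45.8 133.4  70. ] ztop [69.8 79.2] x [19.1 80.8] y [104.4 157.8]
```

Emit:
{"method": "jog_arm", "body": {
  "rows": [
    [0.02, 0, 0, 0, 0, 0],
    [0.04, 0, 0, 0, 0, 0],
    [0.06, 0, 0, 0, 0, 0],
    [0.072, 0, 0, 0, 0, 0],
    [0.03, 0, 0, 0, 0, 0],
    [-0.05, 0, 0, 0, 0, 0],
    [-0.13, 0, 0, 0, 0, 0],
    [-0.13, 0, 0, 0, 0, 0]
  ]
}}

```text
clock: 12.27
position: [0.5542, -0.1106, 0.0461]
ee_rot: [-3.141, 0.001, 0.217]
contact_force: [-0.3, -0.6, 0.0]
opening: 0.0471
grip_force: 0.0
```

```bash
python3 look.py g; python3 go.py -60 -125 160 -120 -270 160 -60 -290 160
```

```text
side 616 mean [  54.7 -110.6   63. ] ztop [65.  76.3] x [20.4 89.1] y [-148.2  -85.9]
side 715 mean [54.2 10.5 63.6] ztop [65.7 76.5] x [20.  88.1] y [-28.2  36.4]
side 822 mean [ 56.4 136.   62.9] ztop [65.2 74.4] x [22.3 90.5] y [ 98.9 162.7]
top 352 mean [ 48.8 139.9  68. ] ztop [68.7 79. ] x [18.9 82.9] y [122.5 158.7]
t 12.37 board mm [ -16.  -125.9   46.5] F [-0.2 -0.4  0.5] open 0.047 turn [ 0.0001 -0.0006  0.0009]
[ -60. -125.  160.] [-0.219  -0.0046 -0.5676]
[-120. -270.  160.] [-0.5204  0.7198 -0.5679]
[ -60. -290.  160.] [-0.2206  0.8204 -0.5675]
```

View pics/gside.png

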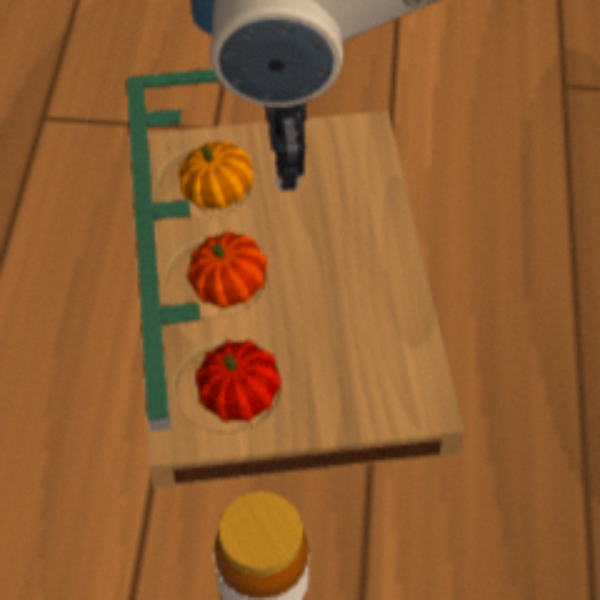

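All three have dropped, but their stalks, at (208,153), (217,250) and (231,362), lean slightly away from the robot. They seem to be resting against the near rim, so I'll quantify the tilt against the initial upright cloud.

```bash
cat > tilt.py <<'E'
from h import *
from scipy.spatial.transform import Rotation as Ro
B=Ro.from_euler('z',np.radians(12.37)).as_matrix();O=np.array([.5454,.0160,0])
def an(p,P,n):
    h=cv2.cvtColor(p,cv2.COLOR_RGB2HSV);Q=(P-O)@B*1000
    b=(abs(Q[...,0])<140)&(abs(Q[...,1])<200)&(Q[...,2]>42)
    q=b&(h[...,1]>170)&((h[...,0]<25)|(h[...,0]>170))
    k,l,st,ce=cv2.connectedComponentsWithStats(q.astype(np.uint8))
    for i in range(1,k):
        if st[i,4]<200: continue
        m=l==i;c=Q[m].mean(0);g=b&(h[...,0]>28)&(h[...,0]<90)&(abs(Q[...,0]-c[0])<35)&(abs(Q[...,1]-c[1])<35)&(Q[...,2]>c[2]+3)&(h[...,1]>60)
        # fit z = plane+quad over top part: apex offset
        print(n,"body",c.round(1),"n",g.sum(),"stalk",Q[g].mean(0).round(1) if g.any() else "","diff",(Q[g].mean(0)-c).round(1) if g.any() else "", "zmax",np.percentile(Q[m][:,2],98).round(1))
if __name__=="__main__":
    import sys
    if len(sys.argv)>1:
        for n in("side","top"): an(np.load(n+"rgb.npy"),np.load(n+".npy"),n+" ref")
    for n in("side","top"): p,P,_=cloud(n);an(p,P,n)
E
python3 tilt.py ref; python3 go.py -16 -126 58
```

```text
side ref body [ -72.3 -108.1   74.1] n 4 stalk [ -74.3 -117.9   97.6] diff [-2.  -9.8 23.5] zmax 87.7
side ref body [-53.6  -3.4  74.6] n 5 stalk [-55.3 -13.2  97.7] diff [-1.7 -9.8 23.1] zmax 86.1
side ref body [-72.3 132.7  75.6] n 8 stalk [-74.8 124.4  95.7] diff [-2.5 -8.2 20.1] zmax 86.3
top ref body [-60.2 -14.5  81.1] n 0 stalk  diff  zmax 90.1
top ref body [ -77.6 -119.3   81.3] n 0 stalk  diff  zmax 89.1
top ref body [-79.  121.1  81.3] n 0 stalk  diff  zmax 89.9
side body [  54.5 -110.4   63.4] n 5 stalk [  61.  -123.    82.2] diff [  6.4 -12.7  18.8] zmax 76.0
side body [54.2 10.7 63.8] n 6 stalk [61.3  2.9 84.7] diff [ 7.1 -7.8 20.9] zmax 76.0
side body [ 56.4 135.8  63.2] n 9 stalk [ 61.2 126.8  80.6] diff [ 4.7 -9.  17.4] zmax 75.1
top body [ 48.4 139.5  67.9] n 3 stalk [ 59.  124.3  85.3] diff [ 10.6 -15.2  17.4] zmax 78.0
t 12.47 board mm [ -15.3 -125.8   46.4] F [-0.5 -0.1  0.1] open 0.047 turn [ 0.0001 -0.0006  0.001 ]
[ -16. -126.   58.] [-0.0034  0.0008 -0.058 ]
```

All three are tilted about 15° against the near rim. I'll push again with the tips higher and the gap narrower, so contact is above the widest part. Yellow first.

Emit:
{"method": "jog_arm", "body": {
  "rows": [
    [0, 0, -0.06, 0, 0, 0],
    [0.02, 0, -0.06, 0, 0, 0],
    [0.05, 0, -0.06, 0, 0, 0],
    [0.08, 0, -0.06, 0, 0, 0],
    [0.11, 0, -0.06, 0, 0, 0],
    [0.13, 0, -0.06, 0, 0, 0],
    [0.15, 0, -0.06, 0, 0, 0],
    [0.15, 0, -0.06, 0, 0, 0]
  ],
  "claw": 0.35
}}

```text
clock: 13.13
position: [0.5866, -0.1036, 0.0575]
ee_rot: [-3.142, 0.001, 0.218]
contact_force: [0.7, 0.6, 0.2]
opening: 0.03
grip_force: 0.0
```

```bash
python3 tilt.py | grep "side body.* -1"; python3 go.py
```

```text
side body [  58.8 -111.    59.1] n 7 stalk [  52.8 -115.8   90.9] diff [-6.  -4.8 31.8] zmax 71.4
t 13.23 board mm [  14.3 -125.7   57.9] F [-0.1  0.6 -0. ] open 0.03 turn [ 0.     -0.0001  0.001 ]
```

Emit:
{"method": "jog_arm", "body": {
  "rows": [
    [0.01, 0, 0, 0, 0, 0],
    [0.02, 0, 0, 0, 0, 0],
    [0.03, 0, 0, 0, 0, 0],
    [0.04, 0, 0, 0, 0, 0],
    [0.04, 0, 0, 0, 0, 0]
  ]
}}

```text
clock: 13.65
position: [0.5937, -0.1022, 0.0582]
ee_rot: [3.141, 0.001, 0.218]
contact_force: [-2.9, -0.5, 2.2]
opening: 0.0299
grip_force: 1.7
```

```bash
python3 tilt.py | grep "side body.* -1"; python3 go.py
```

```text
side body [  62.5 -110.8   59.5] n 5 stalk [  53.9 -113.4   94.1] diff [-8.5 -2.6 34.6] zmax 75.9
t 13.75 board mm [  21.8 -125.8   58.2] F [-3.  -0.5  2.2] open 0.03 turn [0.     0.0002 0.001 ]
```

Emit:
{"method": "jog_arm", "body": {
  "rows": [
    [0.01, 0, 0, 0, 0, 0],
    [0.02, 0, 0, 0, 0, 0],
    [0.03, 0, 0, 0, 0, 0],
    [0.035, 0, 0, 0, 0, 0],
    [0.035, 0, 0, 0, 0, 0]
  ]
}}

```text
clock: 14.17
position: [0.6011, -0.1005, 0.0581]
ee_rot: [3.141, -0.0, 0.218]
contact_force: [-2.4, -0.2, 3.3]
opening: 0.0299
grip_force: 1.7
```

```bash
python3 tilt.py | grep "side body.* -1"; python3 go.py
```

```text
side body [  69.7 -111.2   59.6] n 4 stalk [  68.  -119.5   79.2] diff [-1.7 -8.3 19.6] zmax 70.8
t 14.27 board mm [  29.4 -125.8   58.2] F [-2.5 -0.9  2.7] open 0.03 turn [ 0.0001 -0.0003  0.001 ]
```

Emit:
{"method": "jog_arm", "body": {
  "rows": [
    [-0.05, 0, 0, 0, 0, 0],
    [-0.15, 0, 0, 0, 0, 0],
    [-0.25, 0, 0, 0, 0, 0],
    [-0.35, 0, 0, 0, 0, 0],
    [-0.35, 0, 0, 0, 0, 0]
  ]
}}

```text
clock: 14.68
position: [0.53, -0.1158, 0.058]
ee_rot: [-3.141, 0.0, 0.217]
contact_force: [0.4, -0.3, -0.2]
opening: 0.03
grip_force: 0.0
```

```bash
python3 look.py h;python3 tilt.py | grep "side body.* -1"; python3 go.py
```

```text
side 567 mean [  67.7 -112.3   58.5] ztop [60.3 68.7] x [ 34.3 102.4] y [-148.1  -85.9]
side 721 mean [54.2 10.6 63.3] ztop [65.7 76.6] x [20.2 88.1] y [-28.9  36.7]
side 830 mean [ 56.4 135.7  62.8] ztop [64.7 75.2] x [22.1 90.5] y [ 96.3 162.7]
top 350 mean [ 50.6 139.8  68.4] ztop [68.9 78.9] x [19.3 84.2] y [123.4 159. ]
side body [  67.9 -112.6   59. ] n 4 stalk [  67.9 -120.5   78.1] diff [ 0.  -7.9 19.1] zmax 69.0
t 14.88 board mm [ -39.7 -125.9   58.3] F [-0.   0.3 -0.5] open 0.03 turn [ 0.0001 -0.0008  0.0011]
```

View pics/hside.png

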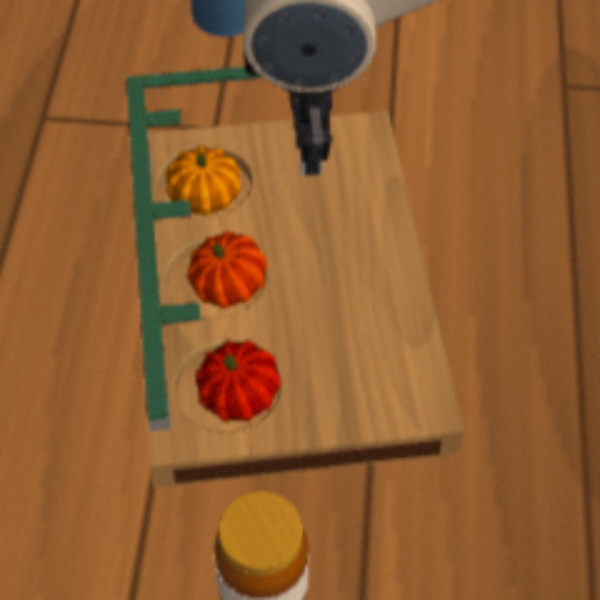

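Yellow, at (204,180), now sits flat: its top is down 18.7 mm and a gap shows behind it. I'll repeat this for the middle one and then red.

```bash
python3 go.py -40 0 58 30 0 58
```

```text
t 14.88 board mm [ -39.7 -125.9   58.3] F [-0.   0.3 -0.5] open 0.03 turn [ 0.0001 -0.0008  0.0011]
[-40.   0.  58.] [ 1.000e-04 -6.294e-01  1.400e-03]
[30.  0. 58.] [ 0.3501 -0.6286  0.002 ]
```

Emit:
{"method": "jog_arm", "body": {
  "rows": [
    [0, -0.15, 0, 0, 0, 0],
    [0, -0.32, 0, 0, 0, 0],
    [0, -0.5, 0, 0, 0, 0],
    [0, -0.63, 0, 0, 0, 0],
    [0.05, -0.63, 0, 0, 0, 0],
    [0.12, -0.63, 0, 0, 0, 0],
    [0.17, -0.63, 0, 0, 0, 0],
    [0.21, -0.63, 0, 0, 0, 0]
  ]
}}

```text
clock: 15.55
position: [0.5479, 0.0174, 0.058]
ee_rot: [-3.142, -0.001, 0.219]
contact_force: [-0.3, 0.5, -0.2]
opening: 0.03
grip_force: 0.0
```

Emit:
{"method": "jog_arm", "body": {
  "rows": [
    [0.03, 0, 0, 0, 0, 0],
    [0.05, 0, 0, 0, 0, 0],
    [0.07, 0, 0, 0, 0, 0],
    [0.09, 0, 0, 0, 0, 0],
    [0.11, 0, 0, 0, 0, 0],
    [0.13, 0, 0, 0, 0, 0],
    [0.135, 0, 0, 0, 0, 0],
    [0.135, 0, 0, 0, 0, 0]
  ]
}}

```text
clock: 16.22
position: [0.5731, 0.0224, 0.0582]
ee_rot: [-3.142, -0.001, 0.218]
contact_force: [0.3, 0.4, -0.2]
opening: 0.0299
grip_force: 0.0
```

```bash
python3 tilt.py | grep "side"; python3 go.py
```

```text
side body [  79.3 -102.5   66.9] n 11 stalk [  81.8 -101.3   77.3] diff [ 2.5  1.2 10.4] zmax 193.2
side body [71.6 12.7 59.7] n 9 stalk [ 69.7   6.9 162.3] diff [ -1.9  -5.8 102.6] zmax 76.1
side body [ 56.4 135.6  63.3] n 9 stalk [ 61.2 127.3  81.4] diff [ 4.8 -8.3 18.1] zmax 75.4
t 16.32 board mm [28.   0.4 58.2] F [-0.2  0.3  0.1] open 0.03 turn [-0.     -0.0003  0.001 ]
```

Emit:
{"method": "jog_arm", "body": {
  "rows": [
    [-0.05, 0, 0, 0, 0, 0],
    [-0.15, 0, 0, 0, 0, 0],
    [-0.25, 0, 0, 0, 0, 0],
    [-0.34, 0, 0, 0, 0, 0],
    [-0.34, -0.1, 0, 0, 0, 0],
    [-0.34, -0.3, 0, 0, 0, 0],
    [-0.34, -0.48, 0, 0, 0, 0],
    [-0.34, -0.62, 0, 0, 0, 0]
  ]
}}

```text
clock: 16.98
position: [0.4788, 0.1305, 0.0586]
ee_rot: [-3.141, -0.001, 0.218]
contact_force: [0.8, 0.6, -0.2]
opening: 0.0299
grip_force: 0.0
```

Emit:
{"method": "jog_arm", "body": {
  "rows": [
    [0, 0, 0, 0, 0, 0],
    [0.07, 0, 0, 0, 0, 0],
    [0.14, 0, 0, 0, 0, 0],
    [0.2, 0, 0, 0, 0, 0],
    [0.23, 0, 0, 0, 0, 0],
    [0.25, 0, 0, 0, 0, 0],
    [0.27, 0, 0, 0, 0, 0],
    [0.29, 0, 0, 0, 0, 0]
  ]
}}

```text
clock: 17.65
position: [0.5355, 0.1408, 0.0579]
ee_rot: [3.142, 0.001, 0.218]
contact_force: [-0.0, -0.1, -0.8]
opening: 0.0299
grip_force: 0.0
```

```bash
python3 tilt.py | grep "side"; python3 go.py 29 125 58
```

```text
side body [  77.9 -104.    68.2] n 4 stalk [  68.  -119.4   79.3] diff [ -9.9 -15.3  11.2] zmax 319.6
side body [77.2 17.4 64.9] n 6 stalk [70.1  4.8 78.4] diff [ -7.1 -12.6  13.5] zmax 208.4
side body [ 59.5 135.   60.3] n 12 stalk [ 54.2 134.1 123.9] diff [-5.4 -0.9 63.6] zmax 78.2
t 17.75 board mm [ 17.7 124.2  58.1] F [ 0.7 -0.5  0.1] open 0.03 turn [ 0.     -0.0001  0.0009]
[ 29. 125.  58.] [ 0.0563 -0.0041  0.0005]
```

Emit:
{"method": "jog_arm", "body": {
  "rows": [
    [0.015, 0, 0, 0, 0, 0],
    [0.03, 0, 0, 0, 0, 0],
    [0.045, 0, 0, 0, 0, 0],
    [0.055, 0, 0, 0, 0, 0],
    [0.055, 0, 0, 0, 0, 0],
    [-0.05, 0, 0, 0, 0, 0],
    [-0.2, 0, 0, 0, 0, 0],
    [-0.4, 0, -0.1, 0, 0, 0]
  ]
}}

```text
clock: 18.42
position: [0.459, 0.1239, 0.0738]
ee_rot: [3.141, 0.004, 0.217]
contact_force: [-1.4, 0.4, 1.3]
opening: 0.03
grip_force: 0.0
```

Emit:
{"method": "jog_arm", "body": {
  "rows": [
    [-0.1, 0, -0.15, 0, 0, 0],
    [-0.2, 0, -0.3, 0, 0, 0],
    [-0.2, 0, -0.45, 0, 0, 0],
    [-0.2, 0.15, -0.5, 0, 0, 0],
    [-0.2, 0.35, -0.5, 0, 0, 0],
    [-0.2, 0.55, -0.5, 0, 0, 0],
    [-0.2, 0.75, -0.5, 0, 0, 0],
    [-0.2, 0.95, -0.5, 0, 0, 0]
  ],
  "claw": 0
}}

```text
clock: 19.08
position: [0.4633, -0.0713, 0.1774]
ee_rot: [3.141, -0.003, 0.219]
contact_force: [2.3, 0.9, 0.4]
opening: -0.0
grip_force: 0.0
```

```bash
python3 go.py -40 -285 170; python3 tilt.py
```

```text
t 19.08 board mm [-98.9 -67.7 177.4] F [2.3 0.9 0.4] open -0.0 turn [ 0.0001 -0.0013  0.0014]
[ -40. -285.  170.] [0.2911 1.0875 0.0382]
side body [  67.8 -112.3   58.8] n 4 stalk [  67.9 -120.4   78.2] diff [ 0.2 -8.1 19.3] zmax 69.2
side body [71.  11.8 59.3] n 6 stalk [70.1  5.3 78.3] diff [-0.9 -6.5 19. ] zmax 70.6
side body [ 68.  135.6  59. ] n 10 stalk [ 67.6 128.8  79.4] diff [-0.4 -6.9 20.4] zmax 68.6
top body [  67.9 -119.4   64.4] n 1 stalk [  64.4 -122.9   86.2] diff [-3.5 -3.5 21.8] zmax 72.0
top body [66.2  2.3 65.8] n 1 stalk [67.   2.  82.4] diff [ 0.9 -0.4 16.6] zmax 72.2
top body [ 67.1 125.4  64.3] n 0 stalk  diff  zmax 73.1
```

All three sit flat and centred, with tops about 18 mm lower and the stalks over the body centres. Now the knob.

Emit:
{"method": "jog_arm", "body": {
  "rows": [
    [0.08, 0.2, 0, 0, 0, 0],
    [0.16, 0.4, 0, 0, 0, 0],
    [0.24, 0.6, 0, 0, 0, 0],
    [0.32, 0.8, 0, 0, 0, 0],
    [0.4, 0.95, 0, 0, 0, 0],
    [0.46, 1, 0, 0, 0, 0],
    [0.49, 1, 0, 0, 0, 0],
    [0.49, 1, 0, 0, 0, 0]
  ]
}}

```text
clock: 19.85
position: [0.6026, -0.2435, 0.1756]
ee_rot: [-3.141, 0.0, 0.218]
contact_force: [-0.2, 0.6, -0.5]
opening: 0.0
grip_force: 0.0
```

```bash
python3 go.py 0 -290 170 0 -290 95
python3 - <<'E'
from h import *
p,_=snapshot("side");cv2.imwrite("pics/k.png",cv2.resize(p[60:300,160:400],(600,600))[...,::-1])
E
```

```text
t 19.85 board mm [ 2.000e-01 -2.658e+02  1.756e+02] F [-0.2  0.6 -0.5] open 0.0 turn [-0.0002  0.0001  0.0008]
[   0. -290.  170.] [-0.0014  0.1213  0.0281]
[   0. -290.   95.] [-0.0013  0.1214  0.4031]
```

Emit:
{"method": "jog_arm", "body": {
  "rows": [
    [0, 0.12, 0, 0, 0, 0],
    [0, 0.12, 0, 0, 0, 0],
    [0, 0.12, 0.1, 0, 0, 0],
    [0, 0.12, 0.2, 0, 0, 0],
    [0, 0.12, 0.3, 0, 0, 0],
    [0, 0.12, 0.4, 0, 0, 0],
    [0, 0.12, 0.4, 0, 0, 0],
    [0, 0.12, 0.4, 0, 0, 0]
  ]
}}

```text
clock: 20.57
position: [0.6059, -0.2662, 0.0969]
ee_rot: [-3.141, 0.001, 0.219]
contact_force: [-0.8, 0.8, 1.2]
opening: 0.0001
grip_force: 0.0
```

Emit:
{"method": "jog_arm", "body": {
  "rows": [
    [0, -0.05, 0, 0, 0, 0],
    [0, -0.1, 0, 0, 0, 0],
    [0, -0.14, 0, 0, 0, 0],
    [0, -0.18, 0, 0, 0, 0],
    [0, -0.22, 0, 0, 0, 0],
    [0, -0.26, 0, 0, 0, 0],
    [0, -0.3, 0, 0, 0, 0],
    [0, -0.34, 0, 0, 0, 0]
  ]
}}

```text
clock: 21.23
position: [0.5922, -0.2002, 0.0972]
ee_rot: [3.141, -0.001, 0.218]
contact_force: [1.9, -3.4, 1.8]
opening: -0.0
grip_force: 1.7
```

```bash
python3 go.py 0 -206 95
```

```text
t 21.23 board mm [  -0.6 -221.2   97.2] F [ 1.9 -3.4  1.8] open -0.0 turn [ 0.0003 -0.0005  0.0011]
[   0. -206.   95.] [ 0.0033 -0.076   0.011 ]
```

Contact at 3.4 N, as expected. I'll continue to the end stop in small steps.

Emit:
{"method": "jog_arm", "body": {
  "rows": [
    [0, -0.025, 0, 0, 0, 0],
    [0, -0.05, 0, 0, 0, 0],
    [0, -0.065, 0, 0, 0, 0],
    [0, -0.075, 0, 0, 0, 0],
    [0, -0.08, 0, 0, 0, 0]
  ]
}}

```text
clock: 21.65
position: [0.5888, -0.1867, 0.0967]
ee_rot: [3.139, 0.0, 0.218]
contact_force: [4.5, -11.1, -1.5]
opening: -0.0
grip_force: 5.8
```

```bash
python3 go.py
```

```text
t 21.65 board mm [  -1.  -207.3   96.7] F [  4.5 -11.1  -1.5] open -0.0 turn [0.0014 0.0001 0.001 ]
```

Emit:
{"method": "jog_arm", "body": {
  "rows": [
    [0, -0.005, 0, 0, 0, 0],
    [0, -0.01, 0, 0, 0, 0],
    [0, -0.01, 0, 0, 0, 0]
  ]
}}

```text
clock: 21.9
position: [0.5888, -0.1866, 0.0968]
ee_rot: [3.136, -0.0, 0.217]
contact_force: [5.4, -14.3, -2.2]
opening: 0.0001
grip_force: 7.5
```

Emit:
{"method": "jog_arm", "body": {
  "rows": [
    [0, 0.05, 0, 0, 0, 0],
    [0, 0.2, 0, 0, 0, 0],
    [0, 0.3, -0.1, 0, 0, 0],
    [0, 0.3, -0.3, 0, 0, 0],
    [0, 0.3, -0.5, 0, 0, 0],
    [0, 0.3, -0.7, 0, 0, 0],
    [-0.3, 0.3, -0.7, 0, 0, 0],
    [-0.6, 0.3, -0.7, 0, 0, 0]
  ]
}}

```text
clock: 22.57
position: [0.5217, -0.2595, 0.2385]
ee_rot: [3.141, -0.005, 0.22]
contact_force: [-0.7, -1.2, -2.0]
opening: -0.0
grip_force: 0.0
```

```bash
python3 look.py z; python3 tilt.py
python3 - <<'E'
import cv2
a=cv2.imread("pics/ztop.png")[150:330,200:440];b=cv2.imread("pics/zside.png")
cv2.imwrite("pics/zz.png",cv2.hconcat([cv2.resize(b,(400,400)),cv2.resize(a,(400,300)).copy() if 0 else cv2.copyMakeBorder(cv2.resize(a,(400,300)),0,100,0,0,0)]))
E
python3 go.py
```

```text
side 558 mean [  67.3 -110.7   57.9] ztop [60.  68.4] x [ 33.9 102.3] y [-147.8  -86. ]
side 639 mean [69.7 14.3 58.4] ztop [59.8 70.4] x [ 36.6 105. ] y [-23.   39.1]
side 757 mean [ 66.6 137.3  58.6] ztop [60.3 71.8] x [ 33.6 102.1] y [ 98.6 163.3]
top 134 mean [  54.9 -100.    58.2] ztop [58.6 66.9] x [31.6 86.7] y [-119.9  -87.5]
top 628 mean [62.6  3.1 62.7] ztop [63.6 71.8] x [34.8 94. ] y [-30.   35.1]
top 631 mean [ 59.6 125.8  63.2] ztop [64.1 72. ] x [31.6 90. ] y [ 93.7 158.3]
side body [  67.6 -111.    58.3] n 43 stalk [  90.3 -124.7   79.3] diff [ 22.7 -13.7  20.9] zmax 69.1
side body [69.7 14.  58.8] n 58 stalk [93.3  0.8 79.5] diff [ 23.5 -13.2  20.6] zmax 72.9
side body [ 66.7 137.1  59.2] n 62 stalk [ 89.5 125.4  79.6] diff [ 22.8 -11.7  20.4] zmax 69.9
top body [62.5  3.2 62.7] n 36 stalk [90.9 -0.7 81.5] diff [28.3 -3.9 18.7] zmax 71.9
top body [ 59.5 125.7  62.8] n 33 stalk [ 88.5 124.3  82.3] diff [29.  -1.4 19.4] zmax 71.2
t 22.77 board mm [ -85.6 -263.2  236.2] F [ 1.6 -0.9  0.5] open 0.0 turn [-0.001   0.0005  0.0006]
```

View pics/zz.png

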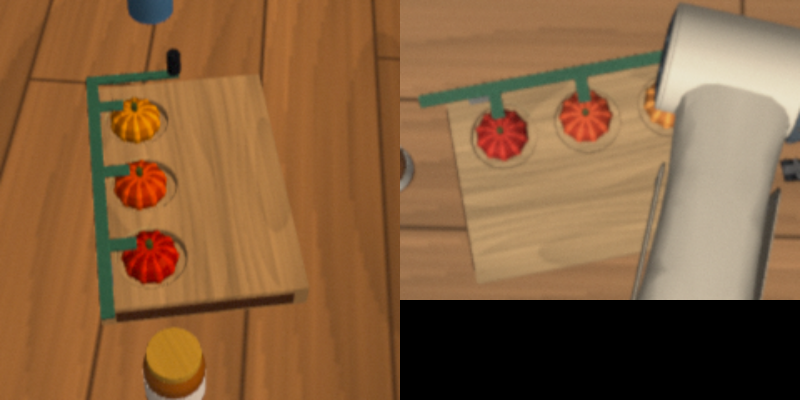

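The rail is hard against its stop: 14 N on the knob gave no further motion. The tongues sit over the far part of each pocket at y ≈ −125, 0 and 125 mm, and the pumpkins, at (135,120), (140,185) and (150,257), are upright. The arm is clear, so I'll hand in.

```bash
python3 -c "from cell import *;print(finish_job())"
```

```text
the job is handed in; nothing more can be done
None
```

I handed the job in at about 23 s: all three pumpkins sit upright in their own pockets, the rail is at its end stop with its tongues over them, and the arm never touched the mug, jar or brush.

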